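# Lay a pinwheel layer of heater cartons on a shipping board

## Task

Lay the four cartons of heater rods on the plywood shipping board in the pinwheel painted on it: one carton in each blue outline, flat on the board, open side up, centred in its outline and square with it. One carton was left lying crooked in the middle of the board, the other three wait on the sloped blue rack. Set the cartons down without dropping them, and leave the can, the rod stand and the screwdriver where they are.

Things in the scene. Friction and masses are not known exactly. Their poses are not given: they have to be found in the camera images.
- board: fixed square plywood shipping board on three bearers, 236 x 236 mm, 36 mm high, origin at the centre of its underside, x and y along its edges, z up. Four blue outlines on its top form a pinwheel around a free 60 mm square in the middle
- slot_a (a point): centre of one painted blue outline (126 x 66 mm, lines 4 mm wide) on the board's top face; a carton's origin belongs here. The outline's long side runs along the board's x axis. In the board's frame this point is at (-33, -63, 36) mm. Neighbouring outlines touch; the half of the outline towards the board's +x end borders the free middle square.
- slot_b (a point): centre of one painted blue outline (126 x 66 mm, lines 4 mm wide) on the board's top face; a carton's origin belongs here. The outline's long side runs along the board's y axis. In the board's frame this point is at (63, -33, 36) mm. Neighbouring outlines touch; the half of the outline towards the board's +y end borders the free middle square.
- slot_c (a point): centre of one painted blue outline (126 x 66 mm, lines 4 mm wide) on the board's top face; a carton's origin belongs here. The outline's long side runs along the board's x axis. In the board's frame this point is at (33, 63, 36) mm. Neighbouring outlines touch; the half of the outline towards the board's -x end borders the free middle square.
- slot_d (a point): centre of one painted blue outline (126 x 66 mm, lines 4 mm wide) on the board's top face; a carton's origin belongs here. The outline's long side runs along the board's y axis. In the board's frame this point is at (-63, 33, 36) mm. Neighbouring outlines touch; the half of the outline towards the board's -y end borders the free middle square.
- rack: fixed blue sloped rack, 320 mm wide (own y); its 150 mm long shelf rises at 30 degrees towards own +x (away from the robot) from 44 mm to about 115 mm above the bench; a 14 mm high lip along the low edge. Origin on the bench under the shelf, where the shelf surface is 85 mm high
- carton_1: open cardboard carton with five copper-wound rods in it, 120 (own x) x 60 (own y) x 45 (height, own z) mm, 0.25 to 0.5 kg, stiff enough to grip across the 60 mm; origin: centre of its underside, z towards its open top; all four are alike. It starts lying crooked on the middle of the board, across the outlines
- carton_2: open cardboard carton with five copper-wound rods in it, 120 (own x) x 60 (own y) x 45 (height, own z) mm, 0.25 to 0.5 kg, stiff enough to grip across the 60 mm; origin: centre of its underside, z towards its open top; all four are alike. It starts on the rack, leaning with the 30 degree slope, own x uphill, at the rack's -y side; over 35 mm free beside it
- carton_3: open cardboard carton with five copper-wound rods in it, 120 (own x) x 60 (own y) x 45 (height, own z) mm, 0.25 to 0.5 kg, stiff enough to grip across the 60 mm; origin: centre of its underside, z towards its open top; all four are alike. It starts on the rack, leaning with the 30 degree slope, own x uphill, in the rack's middle; over 35 mm free beside it
- carton_4: open cardboard carton with five copper-wound rods in it, 120 (own x) x 60 (own y) x 45 (height, own z) mm, 0.25 to 0.5 kg, stiff enough to grip across the 60 mm; origin: centre of its underside, z towards its open top; all four are alike. It starts on the rack, leaning with the 30 degree slope, own x uphill, at the rack's +y side; over 35 mm free beside it
- can: bystander: tin can with a pale lid and an orange band, 66 mm across, 100 mm high, origin at the centre of its underside
- rod_stand: bystander: dark wooden block 60 x 130 x 30 mm with ten upright copper-wound rods up to 120 mm above the bench, origin at the centre of its underside
- screwdriver: bystander: screwdriver lying on the bench along its own x, about 200 mm long, origin near its middle

How it is judged (in metres and radians):
At the end, for the whole second after the job is handed in: In every outline lies one carton: its underside centre within 10 mm of the outline's centre (height included), its long side within 0.14 rad (8 degrees) of the outline's, standing upright within 0.07 rad (4 degrees) and at rest (below 0.02 m/s). Any carton may lie in any outline, either way round (((distance between carton_1 and slot_a below 0.01 m and angle between the x axis of carton_1 and the x axis of board, either way round below 0.14 rad) or (distance between carton_2 and slot_a below 0.01 m and angle between the x axis of carton_2 and the x axis of board, either way round below 0.14 rad) or (distance between carton_3 and slot_a below 0.01 m and angle between the x axis of carton_3 and the x axis of board, either way round below 0.14 rad) or (distance between carton_4 and slot_a below 0.01 m and angle between the x axis of carton_4 and the x axis of board, either way round below 0.14 rad)) and ((distance between carton_1 and slot_b below 0.01 m and angle between the x axis of carton_1 and the y axis of board, either way round below 0.14 rad) or (distance between carton_2 and slot_b below 0.01 m and angle between the x axis of carton_2 and the y axis of board, either way round below 0.14 rad) or (distance between carton_3 and slot_b below 0.01 m and angle between the x axis of carton_3 and the y axis of board, either way round below 0.14 rad) or (distance between carton_4 and slot_b below 0.01 m and angle between the x axis of carton_4 and the y axis of board, either way round below 0.14 rad)) and ((distance between carton_1 and slot_c below 0.01 m and angle between the x axis of carton_1 and the x axis of board, either way round below 0.14 rad) or (distance between carton_2 and slot_c below 0.01 m and angle between the x axis of carton_2 and the x axis of board, either way round below 0.14 rad) or (distance between carton_3 and slot_c below 0.01 m and angle between the x axis of carton_3 and the x axis of board, either way round below 0.14 rad) or (distance between carton_4 and slot_c below 0.01 m and angle between the x axis of carton_4 and the x axis of board, either way round below 0.14 rad)) and ((distance between carton_1 and slot_d below 0.01 m and angle between the x axis of carton_1 and the y axis of board, either way round below 0.14 rad) or (distance between carton_2 and slot_d below 0.01 m and angle between the x axis of carton_2 and the y axis of board, either way round below 0.14 rad) or (distance between carton_3 and slot_d below 0.01 m and angle between the x axis of carton_3 and the y axis of board, either way round below 0.14 rad) or (distance between carton_4 and slot_d below 0.01 m and angle between the x axis of carton_4 and the y axis of board, either way round below 0.14 rad)) and angle between each of carton_1, carton_2, carton_3, carton_4's own z axis and vertical below 0.07 rad and linear speed of each of carton_1, carton_2, carton_3, carton_4 below 0.02 m/s); the robot touches nothing.
It fails at once if the can pushed away (more than 30 mm) (distance of can from where it was at the start of the episode above 0.03 m).
It fails at once if the rod stand pushed away (more than 30 mm) (distance of rod_stand from where it was at the start of the episode above 0.03 m).
It fails at once if the screwdriver pushed away (more than 30 mm) (distance of screwdriver from where it was at the start of the episode above 0.03 m).
It fails at once if a carton dropped or thrown: faster than 0.7 m/s while the fingers do not hold it (a fall of about 25 mm) ((linear speed of carton_1 above 0.7 m/s and contact force between the fingers and carton_1 below 0.3 N) or (linear speed of carton_2 above 0.7 m/s and contact force between the fingers and carton_2 below 0.3 N) or (linear speed of carton_3 above 0.7 m/s and contact force between the fingers and carton_3 below 0.3 N) or (linear speed of carton_4 above 0.7 m/s and contact force between the fingers and carton_4 below 0.3 N)).
It also fails if it takes over 72 s, if anything falls off the work surface, if the arm or the gripper's body presses on something with over 40 N, if the wrist force passes 120 N, or if a joint passes its speed limit or range.

## Robot

A 7-joint arm with a two-finger parallel gripper is mounted at the origin on the work surface. World frame = base frame: x ahead of the robot, y to its left, z up, the work surface at z = 0. Lengths are in mm, angles in rad, forces in N, time in s.
With the tool pointing down it reaches from about 400 to 850 mm from the base axis. Payload 6.9 kg.
Tool frame: the origin (TCP) lies on the centre line of the jaws, within the pads' length; the fingertips stand 14 mm ahead of it and the grasp point (between the pads) lies 5 mm behind it; z points along the fingers, y is the line along which they close (so a half turn about z gives the same grasp; the last joint's range is limited). The gripper opens to 85 mm and grips with 20 to 120 N. Pads are 22 mm wide; open, the fingers measure 114 mm over their backs; the gripper's body (76 mm by 85 mm) begins 54 mm behind the grasp point. The pads swing forward as they close: fully open they stand 13 mm farther back than shut.
Start: joints at [1.214, 0.507, -0.238, 1.5, 0.126, 1.149, -0.155], TCP at [278.446, -559.535, 245.275] pointing down, gripper open.
Joint ranges: [-3.08, 3.08], [-0.24, 2.05], [-1.43, 1.35], [0, 2.5], [-1.52, 4.66], [0.17, 1.96], [-2.89, 2.89]. Speed limits (rad/s): [2.39, 2.39, 3.14, 3.14, 3.14, 3.14, 3.14].

## Interface

Orientations are given as [roll, pitch, yaw] about the fixed x, y, z axes, in that order (R = Rz(yaw) Ry(pitch) Rx(roll)).
In Python, from plant import bot gives the robot as it stands.
- The arm moves only by the tool drive_tool, never from a script. Its arguments are lists of equal length, an entry for each row: "xyz": the shift along the world's x, y, z in units of 0.8 m (1.0 is 0.8 m), a list of three; "dr": the turn, a rotation vector about the world's x, y, z in units of 180 degrees (1.0 is 180 degrees), a list of three. A call has 1 to 12 rows; each row is the pose to reach, as a shift and turn from the pose commanded when the call began, turning the shorter way round; what a row does not reach only later rows make up. A row lasts 1/8 s, in which the tool goes at most 62.5 mm and 10.7 degrees, less where a joint would pass 70% of its speed; a pose out of reach is approached as far as the arm can. A call with a number of a shift or a turn outside -1 to 1 is refused whole. A call with a gripper value outside its range is refused whole. "grip" is the opening, from 0 (shut) to 1 (fully open), set as the call begins (left out, the last holds). The fingers move at their own pace and stop on an object; "grip_force" is the grip in N (left out, the last holds). Time passes only in rows, so rows that repeat a pose let the fingers close. It gives the time, the measured TCP pose, the force, the opening and the grip force at its end, in the units of the state.
- bot.state(): the state, without advancing time (a new reading comes with each control period).
- bot.read_camera(name): name is "scene" or "top"; returns a dict with "image" (420x560x3 uint8, red, green, blue), "camera_matrix" (3x3 intrinsics, pixels), "extrinsics" (4x4, takes a point from world to camera coordinates). Camera axes: x right, y down, z forward; pixel columns grow to the right and rows downward; lengths in mm; the calibration is good to about 2 mm. A picture is of the moment at which its call begins. There is no depth.
- bot.finish_job(): hands the job in; it is judged then, once.
Trained networks look in a picture, given as the dict that the camera call returned (one of the last four; its "shot" number tells which), for a name from the list of things; names that differ only in an ending like _2 or _b are one class to them, and where a whole thing is asked for, a point or a joint stands for the part that bears it (a point fixed in the world has none). Each returns a list of dicts, best first, with "conf" (0 to 1); they miss things now and then, are a little off and sometimes report something else, mostly with a low value. They report only what shows in the picture. A call takes as long as a camera call.
- bot.find_in(picture, query): "rect" ([left, top, right, bottom] in pixels, round what is visible of it).
The state is a dict: "t": time; "joint_positions": joint angles; "joint_velocities": joint speeds; "effort": joint torques, N m; "position": TCP position; "orientation": TCP orientation; "force": force on the tool from outside, world axes, zero at the start; "torque": the same for the moment, N m; "gripper_width": opening from 0.0 (shut) to 1.0 (fully open); "grasp_force": force on a finger pad.
Only numpy, scipy, OpenCV 4.12 (cv2) and the standard library are available. Lean on these libraries where they do the work, as an engineer would, in place of code of your own. Each camera call takes 0.05 s, during which the arm holds its last target. There are 200 camera calls.

## Working session

There is one attempt and no reset: what is moved stays moved. The work goes in short steps, Python scripts to look and compute and a tool call to move; the robot and the scene stay as the last step left them, time stands still between calls to the robot, and variables do not carry over. Pictures are saved under pics/ and viewed, at most 10 in all, crops included, and the job is handed in when it is done.

Besides the shell and the picture viewer there is one more tool, called after "Emit:" as name(argument=value, ...), one argument or row to a line, values as JSON. drive_tool: Moves the arm, as the interface text tells. Its arguments: {"type":"object","properties":{"xyz":{"type":"array","items":{"type":"array","items":{"type":"number","minimum":-1,"maximum":1}}},"dr":{"type":"array","items":{"type":"array","items":{"type":"number","minimum":-1,"maximum":1}}},"grip":{"type":"number"},"grip_force":{"type":"number"}},"required":["xyz","dr"]}

```bash
mkdir -p pics; ls
python3 - <<'E'
from plant import bot
import cv2
print(bot.state())
for n in("scene","top"):
    p=bot.read_camera(n); cv2.imwrite(f"pics/{n}0.png",p["image"][:,:,::-1])
    print(n,p["camera_matrix"].tolist(),p["extrinsics"].round(4).tolist())
    for q in("board","carton_1","rack","can","rod_stand","screwdriver"):
        print(q,[(([round(v) for v in d["rect"]]),round(d["conf"],2)) for d in bot.find_in(p,q)])
E
```

```text
pics
{'t': 0.0, 'joint_positions': array([ 1.21452593,  0.50833744, -0.23749819,  1.50116351,  0.12570097,
        1.14888116, -0.15477216]), 'joint_velocities': array([-8.02935863e-04,  1.38503491e-03, -3.72050586e-04, -5.78887205e-04,
        4.04411854e-04, -5.06184594e-05,  5.66930738e-04]), 'effort': array([ 3.13995588e-04, -6.20600796e+01, -2.18690313e+00, -2.49648714e+01,
        1.26601401e-02,  1.21203944e-02,  2.21095377e-06]), 'position': array([ 278.15934957, -559.1456042 ,  244.41838361]), 'orientation': array([-3.13979191e+00,  4.76747886e-05,  4.61796247e-01]), 'force': array([-0.33873998, -0.47982988, -0.01787556]), 'torque': array([ 0.00902816, -0.03108426, -0.02444699]), 'grasp_force': 0.0, 'gripper_width': 0.9948798033195447}
scene [[460.36710605382643, 0.0, 284.7784032236787], [0.0, 460.36710605382643, 210.25662687140488], [0.0, 0.0, 1.0]] [[0.3718, 0.9282, 0.0127, -248.5896], [0.7927, -0.3103, -0.5247, -437.3556], [-0.4831, 0.2052, -0.8512, 1412.7445], [0.0, 0.0, 0.0, 1.0]]
board [([270, 122, 392, 226], 0.77)]
carton_1 [([112, 194, 154, 236], 0.89), ([203, 158, 2
[... 194 characters left out ...]
 270, 251, 324], 0.91), ([162, 173, 198, 219], 0.31)]
screwdriver [([351, 221, 402, 288], 0.65)]
top [[388.35300844405515, 0.0, 287.93597599567624], [0.0, 388.35300844405515, 213.63618102425107], [0.0, 0.0, 1.0]] [[-0.0212, -0.9993, -0.0295, 44.8092], [-0.9946, 0.0241, -0.1006, 604.591], [0.1013, 0.0273, -0.9945, 1040.3823], [0.0, 0.0, 0.0, 1.0]]
board [([185, 206, 280, 300], 0.62)]
carton_1 [([203, 237, 254, 269], 0.96), ([315, 232, 347, 284], 0.88), ([404, 217, 436, 268], 0.56), ([362, 227, 391, 278], 0.55), ([282, 131, 307, 167], 0.51)]
rack [([312, 208, 437, 279], 0.74)]
can [([280, 132, 305, 166], 0.67)]
rod_stand [([339, 150, 387, 178], 0.81)]
screwdriver [([223, 128, 239, 196], 0.73)]
```

Run:
```python
import cv2
a=cv2.imread("pics/top0.png")[120:310,170:450]; cv2.imwrite("pics/topc.png",cv2.resize(a,None,fx=2.85,fy=2.85,interpolation=cv2.INTER_CUBIC))
a=cv2.imread("pics/scene0.png")[110:335,100:410]; cv2.imwrite("pics/scenec.png",cv2.resize(a,None,fx=2.5,fy=2.5,interpolation=cv2.INTER_CUBIC))
```

```text
(no output)
```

View pics/topc.png

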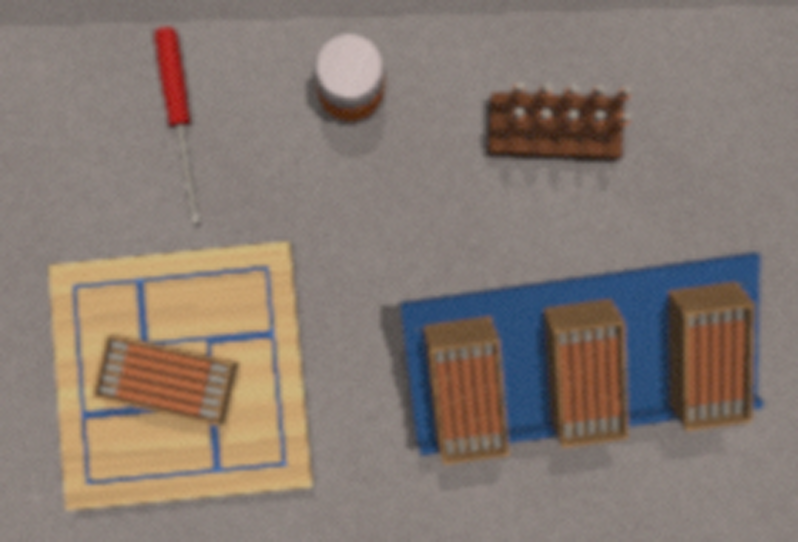

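View pics/scenec.png

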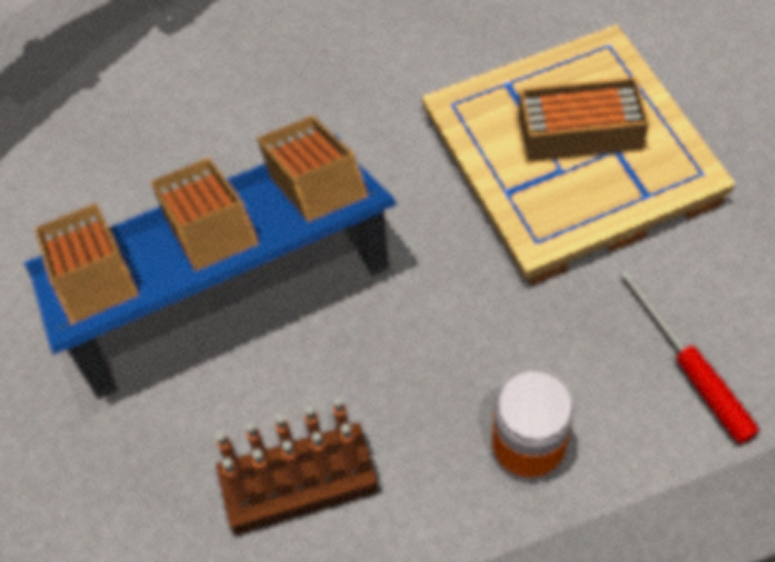

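The top view shows the board at crop pixels (50–313, 242–510) with carton_1 crooked at (167,380). The rack is at (402–760, 253–455) with its three cartons. The can, stand and screwdriver are on the far side. Next I fit poses from corners in both views and overlay them.

```bash
cat > geo.py <<'E'
import numpy as np, cv2, json
from scipy.optimize import least_squares
from scipy.spatial.transform import Rotation as Ro
K={"top":np.array([[388.353,0,287.936],[0,388.353,213.636],[0,0,1]]),"scene":np.array([[460.367,0,284.778],[0,460.367,210.257],[0,0,1]])}
E={"scene":np.array([[0.3718,0.9282,0.0127,-248.5896],[0.7927,-0.3103,-0.5247,-437.3556],[-0.4831,0.2052,-0.8512,1412.7445]]),
"top":np.array([[-0.0212,-0.9993,-0.0295,44.8092],[-0.9946,0.0241,-0.1006,604.591],[0.1013,0.0273,-0.9945,1040.3823]])}
def proj(c,P):
    p=np.atleast_2d(P)@E[c][:,:3].T+E[c][:,3]; p=p@K[c].T; return p[:,:2]/p[:,2:]
def flat(p,z,loc): # p=x,y,yaw
    return Ro.from_euler('z',p[2]).apply(loc)+[p[0],p[1],z]
def rackR(yaw): return Ro.from_euler('ZY',[yaw,-np.pi/6])   # own x uphill
BOX=np.array([[sx*60,sy*30,z] for z in(0,45) for sx,sy in((-1,-1),(1,-1),(1,1),(-1,1))],float)
def drawbox(im,c,P,col,s,o):
    q=((proj(c,P)-o)*s).round().astype(int)
    for i,j in((0,1),(1,2),(2,3),(3,0),(4,5),(5,6),(6,7),(7,4),(0,4),(1,5),(2,6),(3,7)): cv2.line(im,tuple(map(int,q[i])),tuple(map(int,q[j])),col,1)
E
cat > fit0.py <<'E'
from geo import *
T=lambda a:np.array(a,float)/2.85+[170,120]
S=lambda a:np.array(a,float)/2.5+[100,110]
sq=np.array([[-1,1,0],[1,1,0],[1,-1,0],[-1,-1,0]],float)
bt=T([(50,266),(290,242),(313,487),(67,510)]);bs=S([(733,186),(528,270),(423,98),(617,28)])
ot=T([(76,287),(268,268),(285,464),(88,482)]);os_=S([(703,175),(538,241),(453,104),(612,46)])
def rb(p):
    A=flat(p,36,sq*118);B=flat(p,36,sq*95)
    return np.concatenate([proj("top",A)-bt,proj("scene",A)-bs,proj("top",B)-ot,proj("scene",B)-os_]).ravel()
b=least_squares(rb,[500,150,-1.5]);print("board",b.x.round(3),"rms px",np.sqrt(np.mean(b.fun**2)))
print(b.fun.reshape(4,4,2).mean(1).round(2).tolist())
# carton1, own x toward image right/top
rl=sq*[60,30,1]+[0,0,45]
ct=T([(112,337),(238,362),(221,424),(97,396)]);cs=S([(645,122),(528,135),(521,92),(638,82)])
r1=lambda p:np.concatenate([proj("top",flat(p,36,rl))-ct,proj("scene",flat(p,36,rl))-cs]).ravel()
c=least_squares(r1,[500,150,-1.7]);print("c1",c.x.round(3),np.sqrt(np.mean(c.fun**2)))
# rack: origin x,y,yaw; shelf top edge z~115 at own x=+52 ; half width 160
k=T([(402,303),(758,253)])
# cartons joint fit: rack yaw, each underside centre x,y,z on shelf plane through rack origin at z=85
obs=[T([(668,292),(742,285),(685,428),(752,423)]),T([(547,309),(614,301),(562,444),(626,438)]),T([(425,325),(495,319),(442,460),(507,455)])]
loc=np.array([[60,30,0],[60,-30,0],[-60,30,45],[-60,-30,45]],float)
def pose(p,i):
    R=rackR(p[2]);return R,np.array([p[0],p[1],85])+R.apply([p[3+2*i],p[4+2*i],0])
def rr(p):
    up=Ro.from_euler('z',p[2]).apply([[52,160,0],[52,-160,0]])+[p[0],p[1],115]
    o=[(proj("top",up)-k).ravel()]
    for i in range(3):
        R,t=pose(p,i);o.append((proj("top",R.apply(loc)+t)-obs[i]).ravel())
    return np.concatenate(o)
r=least_squares(rr,[500,-200,0.,0,-100,0,0,0,100])
print("rack",r.x.round(3),np.sqrt(np.mean(r.fun**2)));print(r.fun.reshape(-1,2).round(1).tolist())
J={"board":b.x.tolist(),"c1":c.x.tolist(),"rack":r.x.tolist()}
for i in range(3):
    R,t=pose(r.x,i);print("c",i+2,t.round(1))
json.dump(J,open("fit.json","w"))
for cn,o,s,hw in(("top",(170,120),2.85,(190,280)),("scene",(100,110),2.5,(225,310))):
    im=cv2.imread(f"pics/{cn}0.png")[o[1]:o[1]+hw[0],o[0]:o[0]+hw[1]];im=cv2.resize(im,None,fx=s,fy=s,interpolation=cv2.INTER_CUBIC)
    drawbox(im,cn,flat(c.x,36,BOX),(0,255,0),s,o);
    for i in range(3):
        R,t=pose(r.x,i);drawbox(im,cn,R.apply(BOX)+t,(0,255,0),s,o)
    for m,n in(((-33,-63),0),((63,-33),1),((33,63),0),((-63,33),1)):
        h=np.array([63,33,1]) if n==0 else np.array([33,63,1])
        q=((proj(cn,flat(b.x,36,sq*h+[*m,0]))-o)*s).round().astype(np.int32);cv2.polylines(im,[q],True,(255,0,255),1)
    cv2.imwrite(f"pics/ov_{cn}.png",im)
E
python3 fit0.py
```

```text
board [505.833 186.789  -1.5  ] rms px 1.0522257365574237
[[-1.33, -0.42], [-0.9, -0.31], [-1.11, -0.24], [-1.42, 0.6]]
c1 [501.585 191.244  -1.819] 1.4112942511503452
rack [ 5.30431e+02 -1.91690e+02  1.01000e-01 -2.41050e+01 -1.11181e+02
 -2.49040e+01  8.42000e-01 -2.69950e+01  1.09392e+02] 0.7793831011140228
[[-0.7, -1.1], [0.7, 0.8], [1.0, -0.4], [-1.4, -0.9], [0.3, 1.2], [0.2, 0.2], [-0.4, -0.7], [-0.4, -0.8], [0.0, 1.2], [0.8, 0.5], [0.2, -0.4], [-1.0, -1.1], [0.2, 1.3], [0.6, 0.3]]
c 2 [ 520.8 -304.4   72.9]
c 3 [ 508.9 -193.    72.5]
c 4 [496.2 -85.2  71.5]
```

View pics/ov_scene.png

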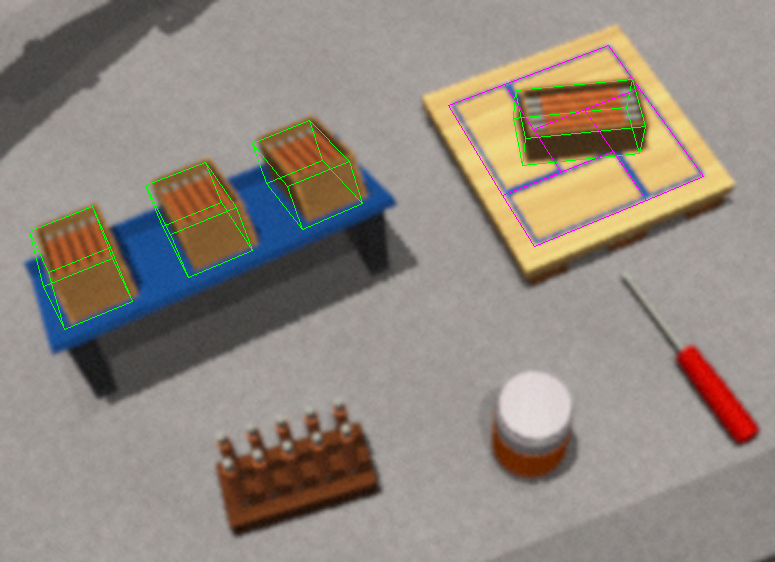

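View pics/ov_top.png

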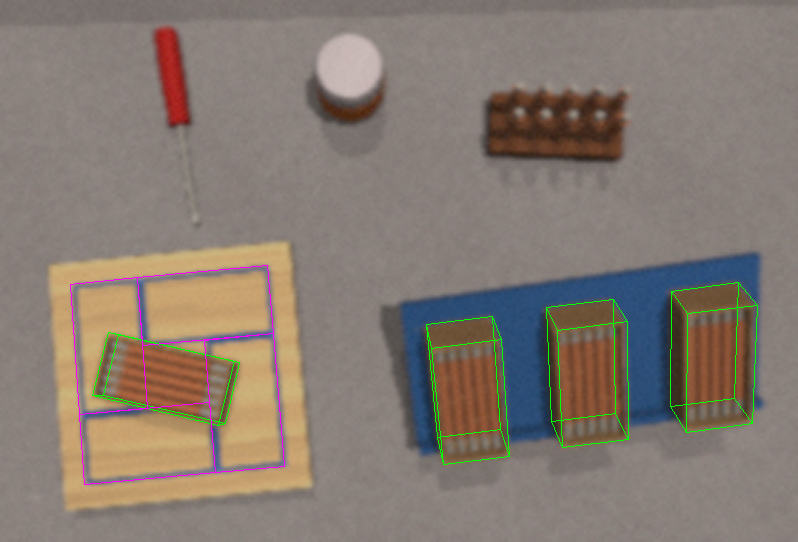

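The overlays match to about 1–2 px, and the two cameras disagree by roughly 4 mm in y. I'll refit jointly, with the half-pixel correction and scene points for the rack cartons, and compute the move targets.

```bash
python3 - <<'E'
s=open("fit0.py").read()
s=s.replace("T=lambda a:np.array(a,float)/2.85+[170,120]","T=lambda a:(np.array(a,float)+.5)/2.85-.5+[170,120]").replace("S=lambda a:np.array(a,float)/2.5+[100,110]","S=lambda a:(np.array(a,float)+.5)/2.5-.5+[100,110]")
s=s.replace("loc=np.array","obsS=[S([(135,297),(70,320),(96,206),(38,232)]),S([(256,247),(195,268),(208,161),(153,183)]),S([(366,198),(305,218),(313,119),(260,140)])]\nloc=np.array",1)
s=s.replace("-obs[i]).ravel())","-obs[i]).ravel());o.append((proj('scene',R.apply(loc)+t)-obsS[i]).ravel())")
open("fit0.py","w").write(s.split("for cn,o,s,hw")[0])
E
python3 fit0.py
cat > mv.py <<'E'
import sys,json
from geo import *
from plant import bot
J=json.load(open("fit.json"))
def toolR(yaw,tilt=0): # tool x along yaw; tilt: fingers lean toward +tool x
    return Ro.from_euler('ZY',[yaw,-tilt])*Ro.from_euler('x',np.pi)
def rel(pos,R,R0=None,P0=None):
    s=bot.state(); P0=s["position"] if P0 is None else P0
    R0=Ro.from_euler('xyz',s["orientation"]) if R0 is None else R0
    d=(R*R0.inv()).as_rotvec()/np.pi
    print("xyz",((np.array(pos)-P0)/800).round(4).tolist(),"dr",d.round(4).tolist(),"rows>=",round(max(np.linalg.norm(np.array(pos)-P0)/62.5,np.linalg.norm(d)*180/10.7),1))
E
python3 - <<'E'
from mv import *
b,c=J["board"],J["c1"]
for n,m,a in(("a",(-33,-63),0),("b",(63,-33),1),("c",(33,63),0),("d",(-63,33),1)):
    print(n,flat(b,36,np.array([*m,0.])).round(1), "inner grip",flat(b,36,np.array([[0,-63,0],[63,0,0],[0,63,0],[-63,0,0.]]["abcd".index(n)])).round(1))
print("c1 +-30:",flat(c,36,np.array([[30,0,0],[-30,0,0.]])).round(1).tolist(),c[2])
s=bot.state();print(s["position"],s["orientation"])
E
```

```text
board [505.749 186.954  -1.5  ] rms px 0.893769820308626
[[-1.06, -0.07], [-0.55, -0.06], [-0.85, 0.11], [-1.07, 0.85]]
c1 [501.515 191.405  -1.818] 1.24852692335465
rack [ 5.26585e+02 -1.91373e+02  1.02000e-01 -1.93890e+01 -1.08060e+02
 -2.01380e+01  3.69800e+00 -2.25280e+01  1.12044e+02] 1.2482286525880837
[[-0.5, 0.8], [0.9, 2.5], [0.0, -0.2], [-2.4, -0.7], [-0.6, 1.6], [-0.7, 0.5], [0.5, 0.9], [-0.6, 2.9], [-0.0, -0.5], [-2.2, -1.0], [-1.3, -0.4], [-1.3, -0.5], [-0.9, 1.6], [-0.0, 0.8], [0.2, 0.6], [-1.0, 2.8], [0.4, -0.4], [-1.6, 0.2], [-0.7, 0.1], [-1.9, -0.7], [-0.6, 1.9], [-0.2, 0.8], [0.0, 1.3], [0.3, 3.4], [-0.2, -0.3], [-1.8, 0.3]]
c 2 [ 520.9 -300.6   75.3]
c 3 [ 508.9 -189.5   74.9]
c 4 [495.8 -81.9  73.7]
a [440.6 215.4  36. ] inner grip [442.9 182.5  36. ]
b [477.3 121.8  36. ] inner grip [510.2 124.1  36. ]
c [570.9 158.5  36. ] inner grip [568.6 191.4  36. ]
d [534.2 252.1  36. ] inner grip [501.3 249.8  36. ]
c1 +-30: [[494.2, 162.3, 36.0], [508.9, 220.5, 36.0]] -1.8184679092694533
[ 278.44825855 -559.55750129  245.30026861] [3.14156760e+00 6.28503431e-06 4.61770935e-01]
```

Run:
```python
from mv import *
rel([508.9,220.5,150],toolR(1.323));
```

```text
xyz [0.2881, 0.9751, -0.1191] dr [0.0, 0.0, 0.2741] rows>= 13.1
```

Emit:
drive_tool(
  xyz=[
    [0.288,0.975,-0.02],
    [0.288,0.975,-0.02],
    [0.288,0.975,-0.02],
    [0.288,0.975,-0.02],
    [0.288,0.975,-0.02],
    [0.288,0.975,-0.02],
    [0.288,0.975,-0.02],
    [0.288,0.975,-0.02],
    [0.288,0.975,-0.02],
    [0.288,0.975,-0.02],
    [0.288,0.975,-0.1],
    [0.288,0.975,-0.119],
  ],
  dr=[
    [0,0,0.274],
    [0,0,0.274],
    [0,0,0.274],
    [0,0,0.274],
    [0,0,0.274],
    [0,0,0.274],
    [0,0,0.274],
    [0,0,0.274],
    [0,0,0.274],
    [0,0,0.274],
    [0,0,0.274],
    [0,0,0.274],
  ],
  grip=1,
  grip_force=80,
)

```text
t: 2.2
position: [489.2, 152.3, 185.0]
orientation: [3.139, -0.001, 1.322]
force: [1.2, -0.8, 0.4]
gripper_width: 1.001
grasp_force: 0.0
```

Emit:
drive_tool(
  xyz=[
    [0,0,0],
    [0,0,0],
    [0,0,0],
  ],
  dr=[
    [0,0,0],
    [0,0,0],
    [0,0,0],
  ],
)

```text
t: 2.58
position: [488.4, 148.7, 185.4]
orientation: [3.141, 0.001, 1.32]
force: [-0.2, -0.4, 0.6]
gripper_width: 0.995
grasp_force: 0.0
```

Run:
```python
from mv import *
s=bot.state();print(s["position"],s["orientation"],s["joint_positions"].round(2))
rel([508.9,220.5,56],toolR(1.323));
```

```text
[488.3781209  148.66498303 185.44413139] [3.14069769e+00 5.72995103e-04 1.32016312e+00] [ 0.11  0.44 -0.65  1.88  0.33  0.92 -0.95]
xyz [0.0257, 0.0898, -0.1618] dr [0.0002, 0.0002, 0.0009] rows>= 2.4
```

Emit:
drive_tool(
  xyz=[
    [0.026,0.09,0],
    [0.026,0.09,0],
    [0.026,0.09,-0.06],
    [0.026,0.09,-0.1],
    [0.026,0.09,-0.13],
    [0.026,0.09,-0.15],
    [0.026,0.09,-0.162],
    [0.026,0.09,-0.162],
  ],
  dr=[
    [0,0,0.001],
    [0,0,0.001],
    [0,0,0.001],
    [0,0,0.001],
    [0,0,0.001],
    [0,0,0.001],
    [0,0,0.001],
    [0,0,0.001],
  ],
)

```text
t: 3.58
position: [509.0, 221.9, 55.4]
orientation: [-3.142, 0.0, 1.325]
force: [0.4, 0.6, 0.5]
gripper_width: 1.0
grasp_force: 0.0
```

Emit:
drive_tool(
  xyz=[
    [0,0,0],
    [0,0,0],
    [0,0,0],
    [0,0,0],
    [0,0,0],
    [0,0,0],
  ],
  dr=[
    [0,0,0],
    [0,0,0],
    [0,0,0],
    [0,0,0],
    [0,0,0],
    [0,0,0],
  ],
  grip=0.3,
)

```text
t: 4.32
position: [509.2, 222.8, 56.5]
orientation: [3.14, -0.001, 1.326]
force: [-1.6, -0.3, 5.6]
gripper_width: 0.693
grasp_force: 87.0
```

Run:
```python
from mv import *
import cv2
s=bot.state();print(s["position"],s["orientation"],s["grasp_force"],s["gripper_width"])
b=J["board"]
G=flat(b,36,np.array([3.,63,0]));print(G)
rel([*G[:2],56.5],toolR(1.6416))
```

```text
[509.22092628 222.78600878  56.53999529] [ 3.14038401e+00 -1.08439300e-03  1.32569181e+00] 87.03804016113281 0.6925004449049014
[568.80261987 188.44336312  36.        ]
xyz [0.0745, -0.0429, -0.0] dr [-0.0003, 0.0004, 0.1006] rows>= 1.7
```

Emit:
drive_tool(
  xyz=[
    [0,0,0.03],
    [0,0,0.05],
    [0.03,-0.016,0.05],
    [0.06,-0.032,0.05],
    [0.074,-0.04,0.05],
    [0.074,-0.04,0.05],
    [0.074,-0.04,0.03],
    [0.074,-0.04,0.012],
    [0.074,-0.04,0.004],
    [0.074,-0.04,0.0005],
    [0.074,-0.04,0.0005],
  ],
  dr=[
    [0,0,0],
    [0,0,0],
    [0,0,0.035],
    [0,0,0.07],
    [0,0,0.1],
    [0,0,0.1],
    [0,0,0.1],
    [0,0,0.1],
    [0,0,0.1],
    [0,0,0.1],
    [0,0,0.1],
  ],
)

```text
t: 5.7
position: [567.0, 190.3, 56.6]
orientation: [-3.141, 0.001, 1.64]
force: [-5.3, -2.8, 8.9]
gripper_width: 0.689
grasp_force: 88.8
```

Emit:
drive_tool(
  xyz=[
    [0,0,0],
    [0,0,0],
    [0,0,0],
    [0,0,0.08],
    [0,0,0.16],
    [-0.02,-0.08,0.2],
    [-0.04,-0.16,0.2],
    [-0.06,-0.24,0.2],
    [-0.06,-0.3,0.2],
  ],
  dr=[
    [0,0,0],
    [0,0,0],
    [0,0,0],
    [0,0,0],
    [0,0,0],
    [0,0,0],
    [0,0,0],
    [0,0,0],
    [0,0,0],
  ],
  grip=0.95,
)

```text
t: 6.82
position: [519.5, -48.4, 216.2]
orientation: [3.141, 0.001, 1.641]
force: [1.2, -0.4, -0.8]
gripper_width: 0.951
grasp_force: 0.0
```

```bash
cat > look.py <<'E'
import sys
from mv import *
n=sys.argv[1];st=[]
for cn,o,s,hw in(("top",(180,195),4,(115,105)),("scene",(260,100),3,(135,140))):
    p=bot.read_camera(cn);cv2.imwrite(f"pics/{cn}{n}.png",p["image"][:,:,::-1])
    im=p["image"][o[1]:o[1]+hw[0],o[0]:o[0]+hw[1],::-1]
    st.append(cv2.resize(im,(380,400),interpolation=cv2.INTER_CUBIC))
cv2.imwrite(f"pics/look{n}.png",np.hstack(st))
print(bot.state()["position"],bot.state()["t"])
E
python3 look.py 1
```

```text
[519.33863591 -55.85712117 214.9579454 ] 6.925
```

View pics/look1.png

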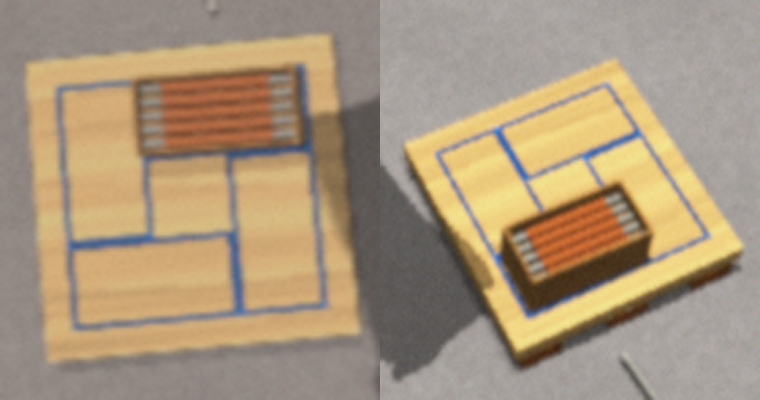

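Carton_1 sits inside slot_c: its rim is at (137–300, 70–155) in the left panel, with a blue line showing all round. Next is carton_4, gripped on its uphill half, going to slot_b.

```bash
cat >> mv.py <<'E'
def rackgrip(i,off,h): # i=2,3,4
    r=J["rack"];R=rackR(r[2]);t=np.array([r[0],r[1],85])+R.apply([-20.7+off,r[4+2*(i-2)],h]);return t
E
python3 - <<'E'
from mv import *
rel(rackgrip(4,30,100),toolR(.102,np.pi/6)); print(rackgrip(4,30,100),((rackgrip(4,30,20)-rackgrip(4,30,100))/800).round(4))
E
```

```text
xyz [-0.0574, -0.0354, -0.0484] dr [0.1405, -0.1207, -0.4736] rows>= 8.6
[473.44702599 -84.1837492  176.25254038] [ 0.0497  0.0051 -0.0866]
```

Emit:
drive_tool(
  xyz=[
    [-0.057,-0.035,0],
    [-0.057,-0.035,0],
    [-0.057,-0.035,0],
    [-0.057,-0.035,-0.02],
    [-0.057,-0.035,-0.048],
    [-0.057,-0.035,-0.048],
    [-0.057,-0.035,-0.048],
    [-0.057,-0.035,-0.048],
    [-0.057,-0.035,-0.048],
    [-0.057,-0.035,-0.048],
    [-0.057,-0.035,-0.048],
    [-0.057,-0.035,-0.048],
  ],
  dr=[
    [0.14,-0.121,-0.474],
    [0.14,-0.121,-0.474],
    [0.14,-0.121,-0.474],
    [0.14,-0.121,-0.474],
    [0.14,-0.121,-0.474],
    [0.14,-0.121,-0.474],
    [0.14,-0.121,-0.474],
    [0.14,-0.121,-0.474],
    [0.14,-0.121,-0.474],
    [0.14,-0.121,-0.474],
    [0.14,-0.121,-0.474],
    [0.14,-0.121,-0.474],
  ],
)

```text
t: 8.43
position: [474.6, -73.1, 176.8]
orientation: [3.133, -0.524, 0.123]
force: [-0.7, -0.2, -0.5]
gripper_width: 0.95
grasp_force: 0.0
```

Run:
```python
from mv import *
s=bot.state();print(s["position"],s["joint_positions"].round(2))
rel(rackgrip(4,30,100),toolR(.102,np.pi/6));rel(rackgrip(4,30,20),toolR(.102,np.pi/6))
```

```text
[474.64431987 -73.10676059 176.80831369] [ 0.16  0.22  0.06  2.4  -1.48  0.18  0.21]
xyz [-0.0015, -0.0138, -0.0007] dr [0.0024, 0.0004, -0.0054] rows>= 0.2
xyz [0.0482, -0.0088, -0.0873] dr [0.0024, 0.0004, -0.0054] rows>= 1.3
```

Emit:
drive_tool(
  xyz=[
    [0.024,-0.011,-0.044],
    [0.024,-0.011,-0.044],
    [0.024,-0.011,-0.044],
  ],
  dr=[
    [0.002,0,-0.005],
    [0.002,0,-0.005],
    [0.002,0,-0.005],
  ],
)

```text
t: 8.8
position: [497.0, -85.1, 155.9]
orientation: [-3.135, -0.503, 0.105]
force: [-0.5, 0.1, 0.2]
gripper_width: 0.948
grasp_force: 0.0
```

Run:
```python
from mv import *
s=bot.state();print(s["position"],s["orientation"],s["joint_positions"].round(2))
rel(rackgrip(4,30,60),toolR(.102,np.pi/6));rel(rackgrip(4,30,20),toolR(.102,np.pi/6))
```

```text
[496.95188961 -85.10273257 155.91098446] [-3.13496142 -0.50269295  0.10471963] [ 0.22  0.3   0.02  2.36 -1.52  0.18  0.25]
xyz [-0.0045, 0.0037, -0.0179] dr [-0.0011, -0.0068, -0.0019] rows>= 0.2
xyz [0.0204, 0.0062, -0.0612] dr [-0.0011, -0.0068, -0.0019] rows>= 0.8
```

Run:
```python
from mv import *
rel(rackgrip(4,30,80),toolR(.102,.262))
```

```text
xyz [-0.0169, 0.0024, 0.0038] dr [-0.0099, 0.076, -0.0017] rows>= 1.3
```

Emit:
drive_tool(
  xyz=[
    [-0.017,0.002,0.006],
    [-0.017,0.002,0.006],
    [-0.017,0.002,0.004],
    [-0.017,0.002,0.004],
    [-0.017,0.002,0.004],
  ],
  dr=[
    [-0.005,0.03,-0.001],
    [-0.01,0.06,-0.002],
    [-0.01,0.076,-0.002],
    [-0.01,0.076,-0.002],
    [-0.01,0.076,-0.002],
  ],
)

```text
t: 9.43
position: [484.0, -83.0, 159.7]
orientation: [3.14, -0.264, 0.103]
force: [-0.0, 0.6, 0.5]
gripper_width: 0.949
grasp_force: 0.0
```

Run:
```python
from mv import *
s=bot.state();print(s["position"],s["orientation"],s["joint_positions"].round(2))
rel(rackgrip(4,30,80),toolR(.102,.262));rel(rackgrip(4,30,20),toolR(.102,.262))
```

```text
[483.97816268 -83.03564001 159.70275222] [ 3.14027269 -0.2635454   0.10331882] [-0.24  0.34  0.54  2.19 -0.61  0.48 -0.69]
xyz [-0.0007, -0.0002, -0.001] dr [0.0004, 0.0005, -0.0003] rows>= 0.0
xyz [0.0366, 0.0037, -0.0659] dr [0.0004, 0.0005, -0.0003] rows>= 1.0
```

Reachable at a 15° tilt. Descend along the shelf normal and grip.

Emit:
drive_tool(
  xyz=[
    [0.009,0.001,-0.016],
    [0.018,0.002,-0.033],
    [0.027,0.003,-0.049],
    [0.034,0.004,-0.06],
    [0.037,0.004,-0.066],
    [0.037,0.004,-0.066],
  ],
  dr=[
    [0,0,0],
    [0,0,0],
    [0,0,0],
    [0,0,0],
    [0,0,0],
    [0,0,0],
  ],
)

```text
t: 10.18
position: [513.1, -80.7, 106.1]
orientation: [3.141, -0.262, 0.101]
force: [-0.6, 0.5, -0.6]
gripper_width: 0.954
grasp_force: 0.0
```

Emit:
drive_tool(
  xyz=[
    [0,0,0],
    [0,0,0],
    [0,0,0],
    [0,0,0],
    [0,0,0],
  ],
  dr=[
    [0,0,0],
    [0,0,0],
    [0,0,0],
    [0,0,0],
    [0,0,0],
  ],
  grip=0.3,
)

```text
t: 10.8
position: [513.3, -80.7, 107.0]
orientation: [3.14, -0.263, 0.102]
force: [-2.9, -0.6, 5.9]
gripper_width: 0.692
grasp_force: 84.4
```

```bash
cat >> mv.py <<'E'
def place(slot,tc,yawt,h=60,c0=None):
    """tc: TCP in carton frame (u along tool x, v, w height); target carton underside at slot, tool yaw yawt"""
    m={"a":(-33,-63),"b":(63,-33),"c":(33,63),"d":(-63,33)}[slot]
    C=flat(J["board"],36,np.array([*m,0.])); T=C+Ro.from_euler('z',yawt).apply(tc)
    return T
E
python3 - <<'E'
from mv import *
s=bot.state();r=J["rack"];R=rackR(r[2])
print(s["position"],s["grasp_force"],s["gripper_width"])
c=rackgrip(4,0,0);tc=R.inv().apply(s["position"]-c);print("tcp in carton",tc)
tc[1]=0
T=place("b",tc,.0708);print(T)
rel(T,toolR(.0708,-.262))
E
```

```text
[513.26352489 -80.73954346 106.97948959] 84.35379981994629 0.6916283259274575
tcp in carton [29.97005957 -0.62862861 20.02765707]
[507.20952136 123.88564753  56.02765707]
xyz [-0.0076, 0.2558, -0.0637] dr [-0.014, 0.1666, -0.0096] rows>= 3.4
```

Emit:
drive_tool(
  xyz=[
    [-0.01,0,0.03],
    [-0.015,0,0.07],
    [-0.015,0.03,0.09],
    [-0.013,0.07,0.09],
    [-0.011,0.12,0.09],
    [-0.009,0.17,0.085],
    [-0.0076,0.215,0.07],
    [-0.0076,0.245,0.05],
    [-0.0076,0.2558,0.03],
    [-0.0076,0.2558,0.01],
    [-0.0076,0.2558,0],
    [-0.0076,0.2558,0],
  ],
  dr=[
    [0,0,0],
    [0,0,0],
    [-0.002,0.02,-0.001],
    [-0.004,0.05,-0.003],
    [-0.007,0.08,-0.005],
    [-0.009,0.11,-0.006],
    [-0.012,0.14,-0.008],
    [-0.014,0.1666,-0.0096],
    [-0.014,0.1666,-0.0096],
    [-0.014,0.1666,-0.0096],
    [-0.014,0.1666,-0.0096],
    [-0.014,0.1666,-0.0096],
  ],
)

```text
t: 12.3
position: [506.8, 123.0, 106.5]
orientation: [3.141, 0.263, 0.069]
force: [0.6, 0.4, -2.8]
gripper_width: 0.693
grasp_force: 87.6
```

```bash
python3 - <<'E'
from mv import *
s=bot.state();print(s["position"],s["orientation"],s["joint_positions"].round(2))
rel([507.2,123.9,56.5],toolR(.0708,-.262))
E
python3 look.py 2
```

```text
[506.80638121 122.95491331 106.47624557] [3.14143095 0.26290699 0.06913742] [-0.63  0.72  0.65  1.73 -0.45  1.12 -1.3 ]
xyz [0.0005, 0.0012, -0.0625] dr [0.0001, -0.0003, 0.0005] rows>= 0.8
[507.43344364 123.31109704 107.13837626] 12.4
```

View pics/look2.png

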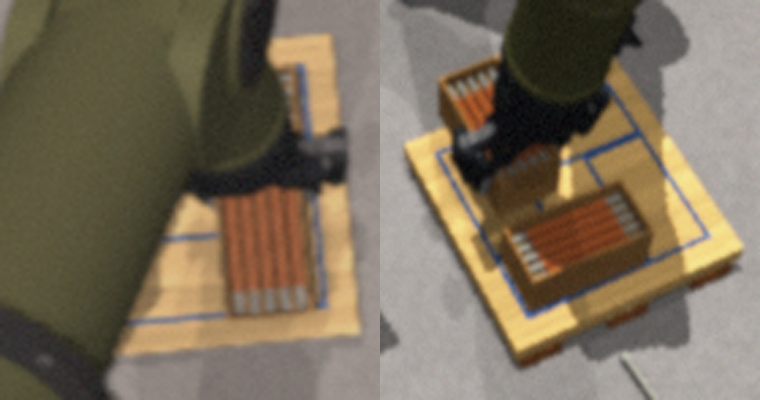

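Carton_4 is held about 50 mm above slot_b, roughly level, with clear space to carton_1. Lower it.

Emit:
drive_tool(
  xyz=[
    [0,0.001,-0.025],
    [0,0.001,-0.045],
    [0,0.001,-0.055],
    [0,0.001,-0.06],
    [0,0.001,-0.0625],
    [0,0.001,-0.064],
    [0,0.001,-0.064],
  ],
  dr=[
    [0,0,0],
    [0,0,0],
    [0,0,0],
    [0,0,0],
    [0,0,0],
    [0,0,0],
    [0,0,0],
  ],
)

```text
t: 13.28
position: [507.3, 124.9, 55.4]
orientation: [-3.141, 0.263, 0.071]
force: [-0.6, 0.6, -2.7]
gripper_width: 0.695
grasp_force: 87.6
```

Emit:
drive_tool(
  xyz=[
    [0,0,-0.002],
    [0,0,-0.003],
    [0,0,-0.003],
  ],
  dr=[
    [0,0,0],
    [0,0,0],
    [0,0,0],
  ],
)

```text
t: 13.65
position: [507.1, 124.9, 52.8]
orientation: [-3.141, 0.263, 0.071]
force: [0.0, 0.2, -2.9]
gripper_width: 0.694
grasp_force: 87.6
```

Emit:
drive_tool(
  xyz=[
    [0,0,-0.002],
    [0,0,-0.003],
    [0,0,-0.003],
  ],
  dr=[
    [0,0,0],
    [0,0,0],
    [0,0,0],
  ],
)

```text
t: 14.02
position: [507.3, 124.9, 52.4]
orientation: [-3.14, 0.263, 0.071]
force: [-2.6, 2.1, 17.6]
gripper_width: 0.69
grasp_force: 89.7
```

Emit:
drive_tool(
  xyz=[
    [0,0,0],
    [0,0,0],
    [0,0,0],
    [0.01,0,0.05],
    [0.02,0,0.12],
    [0.02,-0.06,0.17],
    [0.02,-0.13,0.18],
    [0,-0.2,0.18],
    [0,-0.27,0.18],
    [0,-0.34,0.18],
  ],
  dr=[
    [0,0,0],
    [0,0,0],
    [0,0,0],
    [0,0,0],
    [0,0,0],
    [0,-0.03,0],
    [0,-0.07,0],
    [0,-0.1,0],
    [0,-0.13,0],
    [0,-0.165,0],
  ],
  grip=0.95,
)

```text
t: 15.28
position: [507.1, -148.7, 194.8]
orientation: [3.103, -0.258, 0.072]
force: [2.0, -0.6, -0.1]
gripper_width: 0.949
grasp_force: 0.0
```

```bash
cat > look2.py <<'E'
import sys
from mv import *
n=sys.argv[1];st=[];S=[(33,63,0),(63,-33,1),(-33,-63,0),(-63,33,1)]
for cn,o,hw in(("top",(180,195),(115,105)),("scene",(260,100),(135,140))):
    p=bot.read_camera(cn);cv2.imwrite(f"pics/{cn}{n}.png",p["image"][:,:,::-1])
    s=3.6 if cn=="top" else 2.9
    im=cv2.resize(p["image"][o[1]:o[1]+hw[0],o[0]:o[0]+hw[1],::-1],None,fx=s,fy=s,interpolation=cv2.INTER_CUBIC)
    sh=np.array(eval(sys.argv[3])[cn])
    for x,y,k in S[:int(sys.argv[2])]:
        B=flat(J["board"],36,Ro.from_euler('z',k*np.pi/2).apply(BOX)+[x,y,0])
        drawbox(im,cn,B,(0,255,0),s,np.array(o)-.5+.5/s-sh)
    im=im[:414,:];st.append(cv2.copyMakeBorder(im,0,414-im.shape[0],0,0,cv2.BORDER_CONSTANT))
cv2.imwrite(f"pics/look{n}.png",np.hstack(st))
print(bot.state()["position"],bot.state()["t"])
E
python3 look2.py 3 2 "{'top':(.9,0),'scene':(.9,-.5)}"
```

```text
[ 503.65166262 -156.5847897   195.50874645] 15.375
```

View pics/look3.png

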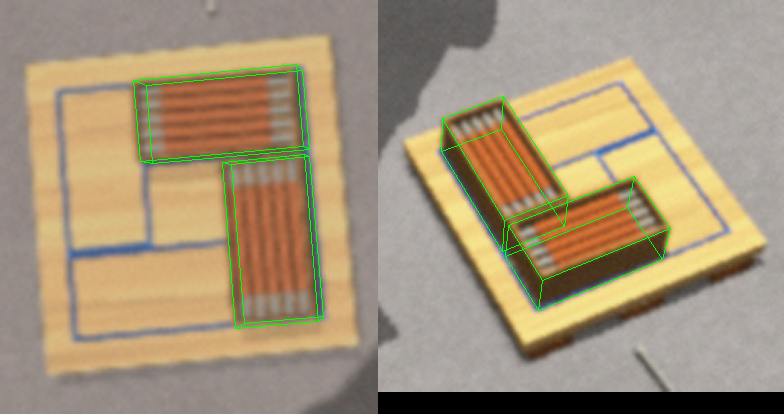

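Both cartons fit the predicted boxes to about 2 mm in both views. Next, carton_3, gripped on its downhill half, to slot_d.

Run:
```python
from mv import *
s=bot.state();print(s["joint_positions"].round(2))
rel(rackgrip(3,-30,83),toolR(.102,.262));print(((rackgrip(3,0,23)-rackgrip(3,0,83))/800).round(4))
```

```text
[-0.19  0.35  0.65  2.06 -0.52  0.61 -0.71]
xyz [-0.078, -0.0498, -0.08] dr [0.0123, -0.0003, 0.0177] rows>= 1.6
[ 0.0373  0.0038 -0.065 ]
```

Emit:
drive_tool(
  xyz=[
    [-0.03,-0.02,-0.01],
    [-0.06,-0.04,-0.03],
    [-0.078,-0.05,-0.06],
    [-0.078,-0.05,-0.08],
    [-0.078,-0.05,-0.08],
    [-0.078,-0.05,-0.08],
  ],
  dr=[
    [0.006,0,0.009],
    [0.012,0,0.018],
    [0.012,0,0.018],
    [0.012,0,0.018],
    [0.012,0,0.018],
    [0.012,0,0.018],
  ],
)

```text
t: 16.12
position: [445.2, -187.2, 130.8]
orientation: [-3.139, -0.258, 0.118]
force: [0.6, 0.2, 0.2]
gripper_width: 0.952
grasp_force: 0.0
```

Run:
```python
from mv import *
s=bot.state();print(s["position"],s["orientation"],s["joint_positions"].round(2))
rel(rackgrip(3,-30,83),toolR(.102,.262));rel(rackgrip(3,-30,23),toolR(.102,.262))
```

```text
[ 445.15306098 -187.19762283  130.8373386 ] [-3.13910132 -0.25800845  0.1176974 ] [ 0.12  0.39  0.44  2.22 -0.75  0.47 -0.27]
xyz [-0.0049, -0.0115, 0.0009] dr [-0.0006, -0.0013, -0.0052] rows>= 0.2
xyz [0.0324, -0.0077, -0.0641] dr [-0.0006, -0.0013, -0.0052] rows>= 0.9
```

Emit:
drive_tool(
  xyz=[
    [-0.005,-0.0115,0],
    [0.003,-0.0107,-0.015],
    [0.012,-0.01,-0.03],
    [0.022,-0.009,-0.047],
    [0.029,-0.008,-0.059],
    [0.0324,-0.0077,-0.064],
    [0.0324,-0.0077,-0.064],
  ],
  dr=[
    [-0.001,-0.001,-0.005],
    [-0.001,-0.001,-0.005],
    [-0.001,-0.001,-0.005],
    [-0.001,-0.001,-0.005],
    [-0.001,-0.001,-0.005],
    [-0.001,-0.001,-0.005],
    [-0.001,-0.001,-0.005],
  ],
)

```text
t: 17.0
position: [470.7, -193.5, 79.2]
orientation: [3.141, -0.26, 0.103]
force: [0.0, -0.1, 0.3]
gripper_width: 0.954
grasp_force: 0.0
```

Emit:
drive_tool(
  xyz=[
    [0,0,0],
    [0,0,0],
    [0,0,0],
    [0,0,0],
    [0,0,0],
  ],
  dr=[
    [0,0,0],
    [0,0,0],
    [0,0,0],
    [0,0,0],
    [0,0,0],
  ],
  grip=0.3,
)

```text
t: 17.62
position: [470.5, -193.6, 79.9]
orientation: [3.14, -0.261, 0.103]
force: [-2.5, -1.1, 5.4]
gripper_width: 0.691
grasp_force: 86.6
```

```bash
cat > pl.py <<'E'
import sys
from mv import *
i,slot,yaw=int(sys.argv[1]),sys.argv[2],float(sys.argv[3])
s=bot.state();R=rackR(J["rack"][2])
print(s["position"],s["orientation"],s["grasp_force"],s["gripper_width"],s["joint_positions"].round(2))
tc=R.inv().apply(s["position"]-rackgrip(i,0,0));print("tcp in carton",tc);tc[1]=0
T=place(slot,tc,yaw);print(T);rel(T,toolR(yaw,-.262))
E
python3 pl.py 3 d .0708
```

```text
[ 470.52169166 -193.6243649    79.93065671] [ 3.14011637 -0.26136236  0.10254709] 86.55730962753296 0.6910399180716645 [ 0.22  0.5   0.3   2.22 -0.92  0.35 -0.14]
tcp in carton [-30.33344662  -0.22749105  23.61060071]
[503.92565594 249.99597478  59.61060071]
xyz [0.0418, 0.5545, -0.0254] dr [-0.0139, 0.166, -0.0099] rows>= 7.1
```

Emit:
drive_tool(
  xyz=[
    [-0.01,0,0.04],
    [-0.01,0.01,0.09],
    [0,0.05,0.12],
    [0.01,0.11,0.12],
    [0.018,0.18,0.12],
    [0.025,0.25,0.12],
    [0.032,0.32,0.12],
    [0.037,0.39,0.12],
    [0.0418,0.46,0.115],
    [0.0418,0.515,0.1],
    [0.0418,0.545,0.08],
    [0.0418,0.5545,0.06],
  ],
  dr=[
    [0,0,0],
    [0,0,0],
    [-0.001,0.015,-0.001],
    [-0.003,0.035,-0.002],
    [-0.005,0.055,-0.003],
    [-0.006,0.075,-0.004],
    [-0.008,0.095,-0.006],
    [-0.01,0.115,-0.007],
    [-0.012,0.14,-0.008],
    [-0.0139,0.166,-0.0099],
    [-0.0139,0.166,-0.0099],
    [-0.0139,0.166,-0.0099],
  ],
)

```text
t: 19.12
position: [503.5, 251.2, 125.8]
orientation: [-3.141, 0.263, 0.072]
force: [0.2, -0.8, -4.5]
gripper_width: 0.691
grasp_force: 89.3
```

Emit:
drive_tool(
  xyz=[
    [0,0,0],
    [0,0,0],
  ],
  dr=[
    [0,0,0],
    [0,0,0],
  ],
)

```text
t: 19.38
position: [504.5, 248.2, 128.0]
orientation: [3.141, 0.262, 0.068]
force: [-0.6, -1.0, -4.1]
gripper_width: 0.697
grasp_force: 89.2
```

Run:
```python
from mv import *
s=bot.state();print(s["position"],s["orientation"],s["joint_positions"].round(2),s["gripper_width"])
rel([503.9,250,58],toolR(.0708,-.262))
```

```text
[504.48490784 248.23293097 128.02692127] [3.14139864 0.2617411  0.06801197] [-0.81  0.74  0.65  1.61 -0.5   1.23 -1.49] 0.6974864428347709
xyz [-0.0007, 0.0022, -0.0875] dr [0.0001, 0.0001, 0.0009] rows>= 1.1
```

Emit:
drive_tool(
  xyz=[
    [-0.0007,0.001,-0.03],
    [-0.0007,0.0015,-0.055],
    [-0.0007,0.0015,-0.073],
    [-0.0007,0.0015,-0.082],
    [-0.0007,0.0015,-0.0865],
    [-0.0007,0.0015,-0.0885],
    [-0.0007,0.0015,-0.0885],
  ],
  dr=[
    [0,0,0.0005],
    [0,0,0.0005],
    [0,0,0.0005],
    [0,0,0.0005],
    [0,0,0.0005],
    [0,0,0.0005],
    [0,0,0.0005],
  ],
)

```text
t: 20.25
position: [503.7, 251.4, 57.1]
orientation: [-3.141, 0.262, 0.072]
force: [-1.2, -0.5, 0.5]
gripper_width: 0.689
grasp_force: 89.4
```

Emit:
drive_tool(
  xyz=[
    [0,0,-0.002],
    [0,0,-0.002],
  ],
  dr=[
    [0,0,0],
    [0,0,0],
  ],
)

```text
t: 20.5
position: [503.8, 251.4, 57.0]
orientation: [-3.14, 0.262, 0.073]
force: [-4.0, -0.7, 13.5]
gripper_width: 0.695
grasp_force: 90.9
```

Emit:
drive_tool(
  xyz=[
    [0,0,0],
    [0,0,0],
    [0,0,0],
    [0.005,0,0.05],
    [0.01,0,0.12],
    [0,-0.06,0.17],
    [-0.01,-0.13,0.18],
    [-0.02,-0.2,0.18],
    [-0.03,-0.27,0.18],
    [-0.04,-0.34,0.18],
    [-0.05,-0.41,0.18],
    [-0.055,-0.48,0.18],
  ],
  dr=[
    [0,0,0],
    [0,0,0],
    [0,0,0],
    [0,0,0],
    [0,0,0],
    [0,-0.03,0],
    [0,-0.06,0],
    [0,-0.09,0],
    [0,-0.12,0],
    [0,-0.14,0],
    [0,-0.16,0],
    [0,-0.167,0],
  ],
  grip=0.95,
)

```text
t: 22.0
position: [458.4, -133.7, 199.1]
orientation: [3.105, -0.262, 0.073]
force: [1.8, 0.2, -0.3]
gripper_width: 0.952
grasp_force: 0.0
```

Emit:
drive_tool(
  xyz=[
    [0,-0.08,0],
    [0,-0.13,0],
    [0,-0.18,0],
    [0,-0.18,0],
    [0,-0.18,0],
  ],
  dr=[
    [0,0,0],
    [0,0,0],
    [0,0,0],
    [0,0,0],
    [0,0,0],
  ],
)

```text
t: 22.62
position: [459.3, -276.0, 198.5]
orientation: [3.106, -0.26, 0.072]
force: [-0.6, 0.4, 0.2]
gripper_width: 0.952
grasp_force: 0.0
```

```bash
sed -i 's/(-33,-63,0),(-63,33,1)\]/(-63,33,1),(-33,-63,0)]/' look2.py; python3 look2.py 4 3 "{'top':(.9,0),'scene':(.9,-.5)}"
python3 - <<'E'
from mv import *
rel(rackgrip(2,-30,84),toolR(.102,.262));rel(rackgrip(2,-30,24),toolR(.102,.262))
E
```

```text
[ 459.71045993 -275.07184255  198.60161207] 22.725
xyz [-0.0095, -0.0407, -0.0828] dr [0.011, 0.0004, 0.0119] rows>= 1.2
xyz [0.0278, -0.0369, -0.1477] dr [0.011, 0.0004, 0.0119] rows>= 2.0
```

View pics/look4.png

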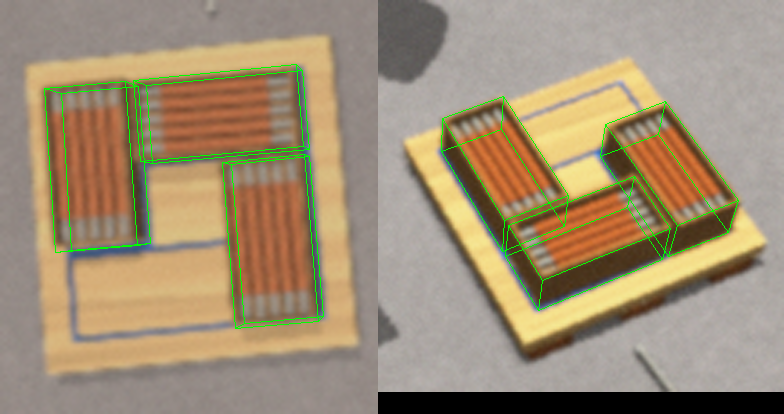

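All three placed cartons match their predicted boxes. Next, carton_2, downhill grip, to slot_a.

Emit:
drive_tool(
  xyz=[
    [-0.0095,-0.0407,-0.03],
    [-0.0095,-0.0407,-0.07],
    [-0.0095,-0.0407,-0.0828],
    [-0.0095,-0.0407,-0.0828],
    [0.001,-0.04,-0.1],
    [0.012,-0.039,-0.12],
    [0.022,-0.038,-0.138],
    [0.0278,-0.037,-0.1475],
    [0.0278,-0.037,-0.1475],
  ],
  dr=[
    [0.011,0,0.012],
    [0.011,0,0.012],
    [0.011,0,0.012],
    [0.011,0,0.012],
    [0.011,0,0.012],
    [0.011,0,0.012],
    [0.011,0,0.012],
    [0.011,0,0.012],
    [0.011,0,0.012],
  ],
)

```text
t: 23.85
position: [481.8, -305.8, 79.9]
orientation: [3.141, -0.262, 0.101]
force: [-1.3, -0.6, 0.6]
gripper_width: 0.952
grasp_force: 0.0
```

Emit:
drive_tool(
  xyz=[
    [0,0,0],
    [0,0,0],
    [0,0,0],
    [0,0,0],
    [0,0,0],
  ],
  dr=[
    [0,0,0],
    [0,0,0],
    [0,0,0],
    [0,0,0],
    [0,0,0],
  ],
  grip=0.3,
)

```text
t: 24.48
position: [481.5, -306.0, 81.5]
orientation: [3.141, -0.264, 0.101]
force: [-3.3, 2.4, 5.4]
gripper_width: 0.693
grasp_force: 86.2
```

```bash
python3 pl.py 2 a 1.6416
```

```text
[ 481.52440713 -305.96925185   81.50934417] [ 3.1406809  -0.26416108  0.10088032] 86.24649167060852 0.6926599104259291 [ 0.36  0.58  0.41  2.04 -0.88  0.53 -0.02]
tcp in carton [-29.9734224   -1.35125842  25.2256519 ]
[442.68115792 185.48962332  61.2256519 ]
xyz [-0.0486, 0.6143, -0.0254] dr [-0.1413, 0.1193, 0.4781] rows>= 8.6
```

Emit:
drive_tool(
  xyz=[
    [-0.01,0,0.04],
    [-0.01,0,0.09],
    [-0.01,0.03,0.12],
    [-0.013,0.07,0.12],
    [-0.016,0.12,0.12],
    [-0.02,0.17,0.12],
    [-0.024,0.22,0.12],
    [-0.028,0.27,0.12],
    [-0.032,0.32,0.12],
    [-0.036,0.37,0.12],
    [-0.04,0.42,0.12],
    [-0.043,0.46,0.12],
  ],
  dr=[
    [0,0,0],
    [0,0,0],
    [-0.006,0.005,0.02],
    [-0.015,0.013,0.05],
    [-0.026,0.022,0.09],
    [-0.038,0.032,0.13],
    [-0.05,0.042,0.17],
    [-0.062,0.052,0.21],
    [-0.074,0.062,0.25],
    [-0.086,0.073,0.29],
    [-0.098,0.083,0.33],
    [-0.106,0.09,0.36],
  ],
)

```text
t: 25.98
position: [446.8, 63.8, 176.6]
orientation: [3.064, 0.144, 1.259]
force: [0.9, 0.2, -4.2]
gripper_width: 0.692
grasp_force: 89.0
```

Run:
```python
from mv import *
s=bot.state();print(s["position"],s["orientation"],s["joint_positions"].round(2),s["gripper_width"])
rel([442.7,184.5,59],toolR(1.6416,-.262))
```

```text
[446.83021323  63.75064152 176.63832256] [3.06378135 0.14389506 1.25878396] [-0.72  0.37  0.54  2.05 -0.04  0.78 -0.49] 0.6918826726779119
xyz [-0.0052, 0.1509, -0.147] dr [-0.0346, 0.0288, 0.1167] rows>= 2.7
```

Emit:
drive_tool(
  xyz=[
    [-0.001,0.04,0],
    [-0.003,0.08,0],
    [-0.004,0.12,0],
    [-0.005,0.15,-0.02],
    [-0.005,0.15,-0.05],
    [-0.005,0.15,-0.07],
    [-0.005,0.15,-0.07],
    [-0.005,0.15,-0.07],
  ],
  dr=[
    [-0.009,0.007,0.03],
    [-0.018,0.015,0.06],
    [-0.027,0.022,0.09],
    [-0.0346,0.0288,0.1167],
    [-0.0346,0.0288,0.1167],
    [-0.0346,0.0288,0.1167],
    [-0.0346,0.0288,0.1167],
    [-0.0346,0.0288,0.1167],
  ],
)

```text
t: 26.98
position: [443.7, 181.8, 121.3]
orientation: [3.14, 0.261, 1.636]
force: [0.4, 0.2, -4.3]
gripper_width: 0.692
grasp_force: 88.9
```

Run:
```python
from mv import *
s=bot.state();print(s["position"],s["orientation"])
rel([442.7,185.0,59],toolR(1.6416,-.262))
```

```text
[443.67514476 181.81676935 121.29833359] [3.13959901 0.26110513 1.63600229]
xyz [-0.0012, 0.004, -0.0779] dr [-0.0003, 0.0006, 0.0016] rows>= 1.0
```

Emit:
drive_tool(
  xyz=[
    [-0.001,0.004,-0.02],
    [-0.001,0.004,-0.043],
    [-0.001,0.004,-0.06],
    [-0.001,0.004,-0.07],
    [-0.001,0.004,-0.0755],
    [-0.001,0.004,-0.0775],
    [-0.001,0.004,-0.0775],
  ],
  dr=[
    [0,0,0.0016],
    [0,0,0.0016],
    [0,0,0.0016],
    [0,0,0.0016],
    [0,0,0.0016],
    [0,0,0.0016],
    [0,0,0.0016],
  ],
)

```text
t: 27.85
position: [442.7, 185.1, 59.4]
orientation: [3.14, 0.261, 1.641]
force: [-2.2, -0.2, 0.9]
gripper_width: 0.69
grasp_force: 89.3
```

Emit:
drive_tool(
  xyz=[
    [0,0,-0.002],
    [0,0,-0.002],
  ],
  dr=[
    [0,0,0],
    [0,0,0],
  ],
)

```text
t: 28.1
position: [442.7, 185.1, 59.3]
orientation: [3.139, 0.261, 1.641]
force: [-7.4, 0.7, 23.5]
gripper_width: 0.689
grasp_force: 92.0
```

Contact; release, retreat and look.

Emit:
drive_tool(
  xyz=[
    [0,0,0],
    [0,0,0],
    [0,0,0],
    [0,0,0.05],
    [0,0,0.12],
    [0,-0.06,0.18],
    [0,-0.13,0.2],
    [0,-0.2,0.2],
    [0.02,-0.27,0.2],
    [0.04,-0.34,0.2],
    [0.04,-0.34,0.2],
    [0.04,-0.34,0.2],
  ],
  dr=[
    [0,0,0],
    [0,0,0],
    [0,0,0],
    [0,0,0],
    [0,0,0],
    [0,0,0],
    [0,0,0],
    [0,0,0],
    [0,0,0],
    [0,0,0],
    [0,0,0],
    [0,0,0],
  ],
  grip=0.95,
)

```text
t: 29.6
position: [474.4, -86.7, 216.9]
orientation: [3.141, 0.261, 1.641]
force: [0.0, 0.0, -0.2]
gripper_width: 0.948
grasp_force: 0.0
```

```bash
python3 look2.py 5 4 "{'top':(.9,0),'scene':(.9,-.5)}"
```

```text
[474.53624357 -85.47143432 216.87935531] 29.7
```

View pics/look5.png

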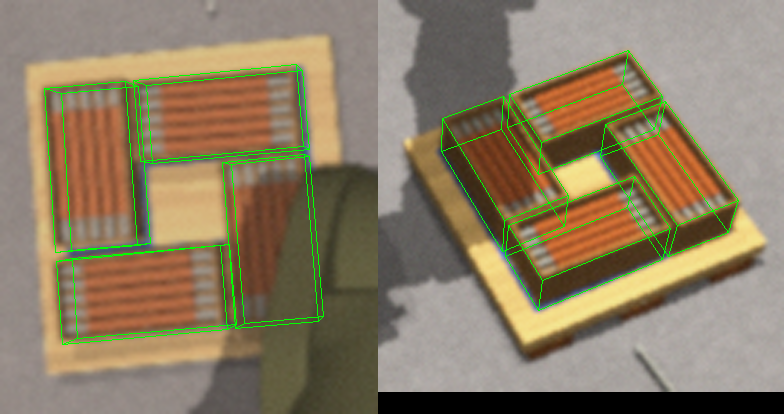

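All four cartons lie in their outlines, within about 3 mm of the predicted boxes in both views, and the arm is clear. Handing in.

```bash
python3 -c "
from plant import bot
print(bot.finish_job())"
```

```text
the job is handed in; nothing more can be done
None
```

All four cartons are in the painted pinwheel, flat, open side up and by the camera views within about 3 mm of their outline centres; I handed the job in at about 30 s of the 72 s limit, and no verdict was returned.

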